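Close up the shelf's label holders and hold the last one home for riveting

TASK

The row of clip-on label holders along the front lip of the low bench shelf has to be closed up for riveting: slide the loose middle holder along the lip until it butts flush against the riveted one, so that there is room for the last. Then take the spare holder off the tray's rim and push it down over the shelf lip in the space left, label to the front, fully home and butted flush against the middle one. Finish still holding it there, pressed firmly down on the lip so that a colleague can set its rivets, and leave the bins, the tin and the riveter where they are.

Things in the scene. Friction and masses are not known exactly. Their poses are not given: they have to be found in the camera images.
- shelf: Low grey sheet-steel bench shelf, fixed. Origin on the bench under the middle of its front lip; x points from the front into the shelf, y along the lip (left as seen from the robot), z up. Its deck is 50 mm up, 218 mm long inside, 215 mm deep, on short corner legs; its rims at back and ends are as high as the lip. The red bins' fronts are at least 85 mm behind the lip, their tops 100 mm above the bench.
- lip (a point): Middle of the lip's flat top edge, 80 mm above the bench (30 above the deck). The lip is a straight upright sheet 3 mm thick that runs on 20 mm below the deck. At its ends 3 mm cheeks as high as the lip (inner faces 109 mm to +y and -y of here) stop the holders: three take 210 of the 218 mm, so the spare has no room until the middle one is moved.
- riveted (a point): Centre (half-way up, mid-slot) of the label holder already riveted on at the +y end of the lip; it cannot move. Same shape as the spare: its -y end face lies 35 mm to -y of this point.
- middle: The loose middle label holder, home on the lip but slid 15 to 40 mm to -y, away from the riveted one; slides along the lip with little friction. Same shape, size, origin and axes as the spare.
- spare: The spare label holder: white plastic clip 70 mm long (y), 50 high, 12 thick (x), 30 to 65 g, blank card on its front (-x). Origin half-way up, mid-slot. Section an upside-down U: bridge on top (z +13 to +25), front leg down to z -25, rear leg to z -9, each 3 mm, 6 mm slot between; each leg's last 6 mm flares out 2.5 mm. It hangs on the tray's front rim, up to 8 degrees askew.
- spare_bridge (a point): Middle of the spare's solid bridge, 19 mm above its origin: pinch it here front to back (12 mm), which also squares it up. Home, the bridge's underside, 6 mm below this point, rests on the sheet's top edge: on the shelf lip this point is then 86 mm, the origin 67 mm above the bench; on the tray 76 and 57 mm.
- tray: Open sheet-steel tray, fixed, 120 (x) by 130 (y) by 70 mm high, walls 3 mm; origin under its middle on the bench. The spare hangs on its front (-x) wall. It stands left or right of the shelf.
- bin_a: Red open-fronted parts bin on the shelf deck, 95 by 85 by 50 mm high, origin under its middle. Leave alone.
- bin_b: The other, equal parts bin on the deck. Leave alone.
- tin: Plain metal tin, 68 mm across, 85 mm high, origin under its middle, on the bench at the side of the shelf where the tray is not. Leave alone.
- riveter: Hand riveter lying on the bench between robot and shelf, about 220 mm long and 20 mm high, origin near its middle on the bench. Leave alone.
Things that resemble listed ones, but are neither listed nor needed, are in the scene too. Leave any purple or turquoise look-alike of the spare alone. What is shaped like the middle but purple is not meant.

How it is judged:
By the outcome, as a careful person would: the job done as asked, in the order asked, and still so for the second after the job is handed in, while the arm keeps its last pose, push and grip.
It also fails if it takes over 48 s, if anything falls off the work surface, if the arm or the gripper's body presses on something with over 40 N, if the wrist force passes 120 N, or if a joint passes its speed limit or range.

ROBOT

A 6-joint arm with a two-finger parallel gripper is mounted at the origin on the work surface. World frame = base frame: x ahead of the robot, y to its left, z up, the work surface at z = 0. Lengths are in m, angles in rad, forces in N, time in s.
With the tool pointing down it reaches from about 0.375 to 0.825 m from the base axis. Payload 5.5 kg.
Tool frame: the origin (TCP) lies midway between the tips of the shut fingers; the grasp point (between the pads) lies 19 mm behind it; y points along the fingers, z is the direction in which the jaws open and shut, and the axes are right-handed (so a half turn about y gives the same grasp; the last joint's range is limited). The gripper opens to 85 mm and grips with 20 to 120 N. Pads are 22 mm wide; open, the fingers measure 114 mm over their backs; the gripper's body (76 mm by 85 mm) begins 54 mm behind the grasp point. The pads swing forward as they close: fully open they stand 13 mm farther back than shut.
Start: joints at [-1.216, 0.314, -0.047, 1.21, 0, 1.571], TCP at [0.208, -0.563, 0.197] pointing down, gripper open.
Joint ranges: [-2.67, 2.67], [-0.69, 1.73], [-1.03, 1.25], [-2.08, 2.16], [-1.42, 1.45], [-3.14, 3.14]. Speed limits (rad/s): [2.39, 2.39, 3.01, 3.14, 3.14, 3.14].

INTERFACE

Orientations are given as a 3x3 rotation matrix whose columns are the frame's x, y, z axes.
In Python, from rig import * gives the robot as it stands. The module is installed in compiled form; this text tells all that it offers.
- The arm moves only by the tool play_rows, never from a script. Its argument "moves" is a list that holds one entry, the list of rows, each a list of 7 numbers: the shift along the tool's x, y, z in m, then the turn, a rotation vector about the tool's x, y, z in rad, then the opening, from 0 (shut) to 1 (fully open). In form: [[[tx, ty, tz, rx, ry, rz, hand], ...]]. A call has 1 to 12 rows; each row shifts and turns the commanded pose from where the row before left it, along the tool's axes as they then stand; what a row does not reach is not made up. A row lasts 1/12 s, in which the tool goes at most 41.7 mm and 7.16 degrees, less where a joint would pass 70% of its speed; a pose out of reach is approached as far as the arm can. A call with a gripper value outside its range is refused whole. The fingers move at their own pace and stop on an object; "newtons" is the grip in N (left out, the last holds). Time passes only in rows, so rows that do not move let the fingers close. It gives the time, the measured TCP pose, the force and the opening at its end, in the units of the state.
- get_state(): the state, without advancing time (a new reading comes with each control period).
- capture(name): name is "side" or "top"; returns the picture (420x560x3 uint8, blue, green, red); there is no depth.
- calibration(name): a dict with "fx", "fy", "cx", "cy" (pixels), "R" (3x3) and "t" (3): a world point X has camera coordinates R X + t. Camera axes: x right, y down, z forward; pixel columns grow to the right and rows downward; lengths in m; the calibration is good to about 2 mm. A picture is of the moment at which its call begins. calibration takes no time and is no camera call.
- finish_job(): hands the job in, once; it reports no verdict.
The state is a dict: "time": time; "qpos": joint angles; "joint_velocities": joint speeds; "tau": joint torques, N m; "tcp_pos": TCP position; "eef_rot": TCP orientation; "wrist_force": force on the tool from outside, world axes, zero at the start; "ft_torque": the same for the moment, N m; "width": finger opening in m.
Only numpy, scipy, OpenCV 4.12 (cv2) and the standard library are available. Lean on these libraries where they do the work, as an engineer would, in place of code of your own. Each camera call takes 0.05 s, during which the arm holds its last target.

## Working session

There is one attempt and no reset: what is moved stays moved. The work goes in short steps, Python scripts to look and compute and a tool call to move; the robot and the scene stay as the last step left them, time stands still between calls to the robot, and variables do not carry over. Pictures are saved under pics/ and viewed, and the job is handed in when it is done.

Besides the shell and the picture viewer there is one more tool, called after ">>>" as a command line: name --argument value ..., lists and objects as JSON in quotes. play_rows: Moves the arm, as the interface text tells. Its arguments: {"type":"object","properties":{"moves":{"type":"array","items":{"type":"array","items":{"type":"array","items":{"type":"number"}}}},"newtons":{"type":"number"}},"required":["moves"]}

```bash
mkdir -p pics; ls; python3 - <<'E'
from rig import *
import cv2, numpy as np
s=get_state(); print(s)
for n in("side","top"):
    cv2.imwrite(f"pics/{n}0.png",capture(n)); c=calibration(n); print(n,c)
E
```

```text
pics
{'time': 0.0, 'qpos': array([-1.21600716e+00,  3.14201439e-01, -4.80841851e-02,  1.21018807e+00,
       -5.71439602e-06,  1.57078911e+00]), 'joint_velocities': array([ 2.66992443e-04,  5.44850429e-04, -9.40413554e-04,  1.78589170e-05,
       -4.86908432e-05,  1.03442518e-04]), 'tau': array([ 2.36597443e-03, -5.39586604e+01,  3.39752626e+01,  1.92935800e-02,
        6.04769798e-05, -1.99033430e-06]), 'tcp_pos': array([ 0.20821384, -0.56203926,  0.1963471 ]), 'eef_rot': array([[-9.37717242e-01, -5.88062865e-04,  3.47398947e-01],
       [-3.47399444e-01,  1.57091332e-03, -9.37715926e-01],
       [ 5.70228154e-06, -9.99998593e-01, -1.67736522e-03]]), 'wrist_force': array([ 0.43768604, -0.0173078 ,  0.14608773]), 'ft_torque': array([-0.00046594, -0.00079994,  0.02091682]), 'width': 0.08522349975534713}
side {'fx': 435.89247898594687, 'fy': 435.89247898594687, 'cx': 281.61599720642226, 'cy': 213.58056806654557, 'R': array([[-0.93309949, -0.35916737, -0.018004  ],
       [-0.23191149,  0.63924791, -0.73319791],
       [ 0.27484978, -0.67997126, -0.67977693]]), 't': array([0.54776496, 0.19888768, 0.86954492])}
top {'fx': 486.71741446876433, 'fy': 486.71741446876433, 'cx': 275.12161278437037, 'cy': 206.20238088220128, 'R': array([[-0.01128768, -0.99965363, -0.02377405],
       [-0.99415202,  0.01377283, -0.10710776],
       [ 0.1073981 ,  0.02242602, -0.99396314]]), 't': array([0.02353294, 0.57410856, 1.33161919])}
```

View pics/side0.png

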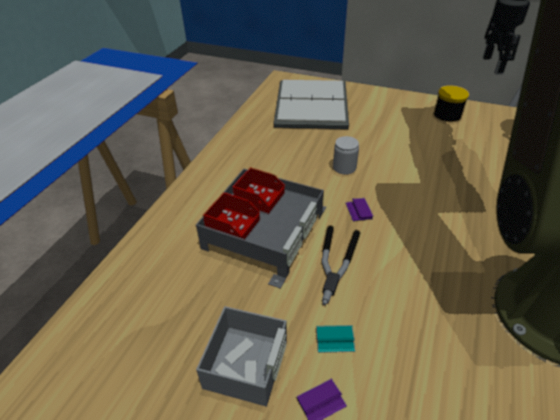

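View pics/top0.png

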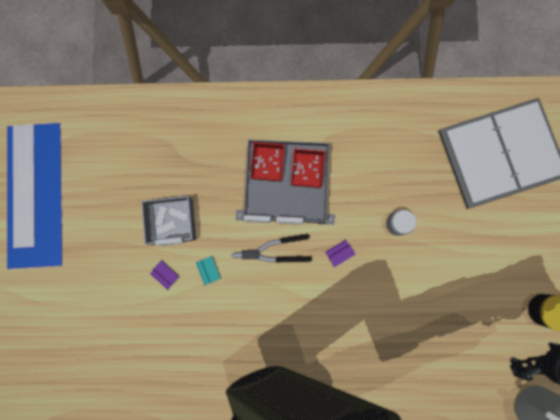

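The tray is left (+y) of the shelf and the tin is on the right. The riveter lies in front of the shelf, around top-view (270,250). I'll zoom in on the lip and the tray.

```bash
python3 - <<'E'
import cv2
t=cv2.imread('pics/top0.png');s=cv2.imread('pics/side0.png')
cv2.imwrite('pics/z1.png',cv2.resize(t[200:235,230:340],None,fx=7,fy=7,interpolation=cv2.INTER_CUBIC))
cv2.imwrite('pics/z2.png',cv2.resize(t[190:250,135:205],None,fx=9,fy=9,interpolation=cv2.INTER_CUBIC))
cv2.imwrite('pics/z3.png',cv2.resize(s[170:300,260:340],None,fx=4.5,fy=4.5,interpolation=cv2.INTER_CUBIC))
cv2.imwrite('pics/z4.png',cv2.resize(s[300:400,195:295],None,fx=6,fy=6,interpolation=cv2.INTER_CUBIC))
E
```

```text
(no output)
```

View pics/z1.png

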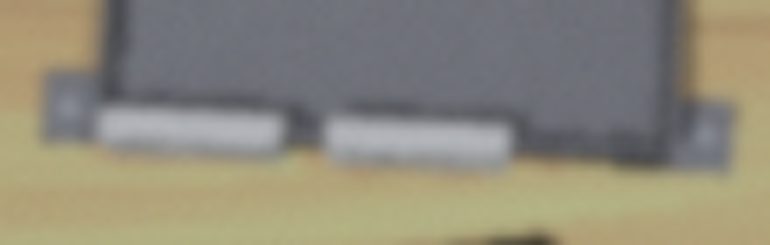

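View pics/z2.png

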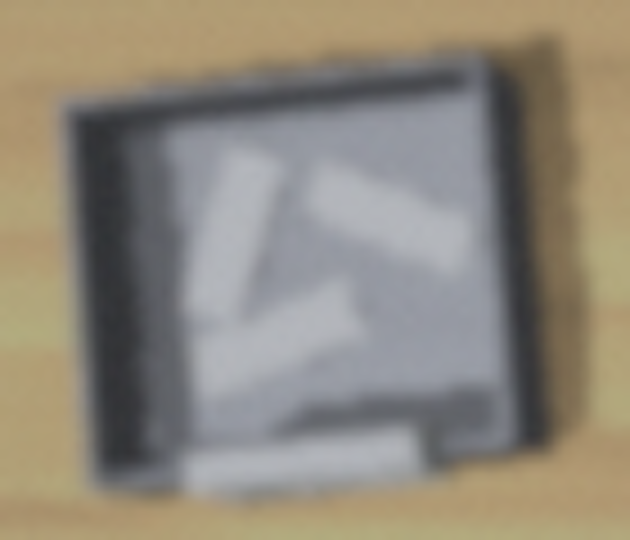

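View pics/z3.png

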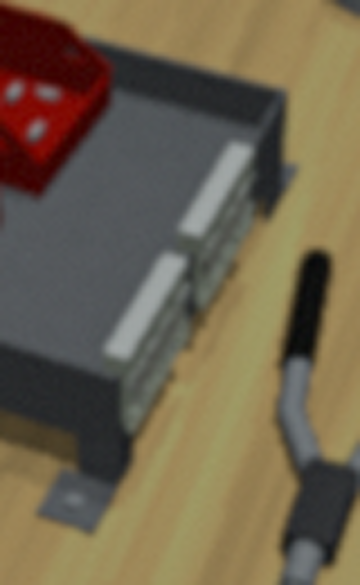

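View pics/z4.png

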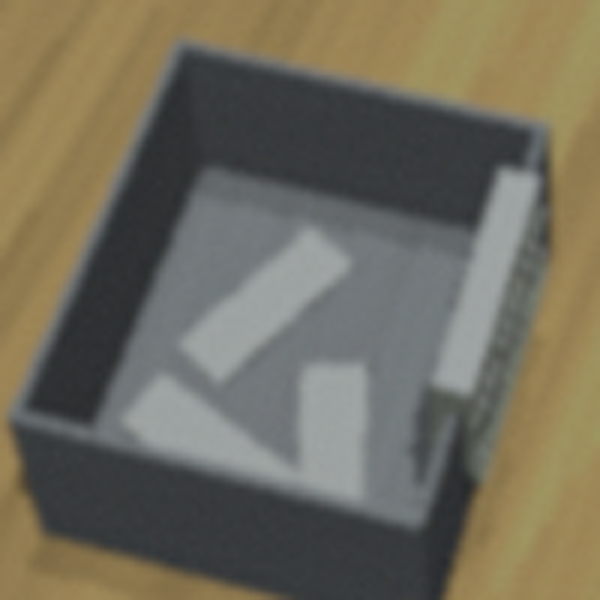

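```bash
cat > h.py <<'E'
import cv2, numpy as np
from rig import *
def ray(n,u,v,z):
    c=calibration(n); R=c['R'];o=-R.T@c['t']
    d=R.T@np.array([(u-c['cx'])/c['fx'],(v-c['cy'])/c['fy'],1]); return o+d*(z-o[2])/d[2]
def blobs(n,img,roi,thr,z,minA=15,up=6):
    x0,y0,x1,y1=roi; im=cv2.resize(img[y0:y1,x0:x1],None,fx=up,fy=up,interpolation=cv2.INTER_CUBIC)
    hsv=cv2.cvtColor(im,cv2.COLOR_BGR2HSV); m=((im.min(2)>thr)&(hsv[...,1]<50)).astype(np.uint8)*255
    out=[]
    for c in cv2.findContours(m,0,2)[0]:
        if cv2.contourArea(c)<minA*up*up: continue
        b=(cv2.boxPoints(cv2.minAreaRect(c))+.5)/up-.5+[x0,y0]
        P=np.array([ray(n,u,v,z) for u,v in b]); ctr=P.mean(0)
        e=[P[1]-P[0],P[2]-P[1]]; e=sorted(e,key=np.linalg.norm)
        L=e[1] if e[1][1]>0 else -e[1]
        out.append((ctr,L,e[0])); print(n,'px',b.mean(0).round(1),'ctr',ctr.round(4),'L %.4f W %.4f'%(np.linalg.norm(L),np.linalg.norm(e[0])),'yaw %.2f'%np.degrees(np.arctan2(-L[0],L[1])))
    return out
E
python3 - <<'E'
from h import *
t=cv2.imread('pics/top0.png');s=cv2.imread('pics/side0.png')
print(t[210:224,256],t[210:224,290,0])
for th in (140,150,160): 
  print(th)
  blobs('top',t,(235,205,330,230),th,.092)
  blobs('top',t,(150,234,190,250),th,.082)
for th in (120,135,150): 
  print(th);blobs('side',s,(280,195,325,260),th,.092)
  blobs('side',s,(265,322,290,370),th,.082)
E
```

```text
[[120 112 110]
 [119 111 110]
 [115 108 106]
 [108 102 100]
 [103  97  96]
 [128 122 121]
 [162 156 155]
 [179 175 171]
 [183 178 175]
 [175 170 168]
 [159 157 156]
 [142 148 151]
 [133 153 162]
 [124 158 171]] [121 120 121 118 115 105 112 144 175 186 183 169 147 134]
140
top px [289.1 219.9] ctr [ 0.5304 -0.0218  0.092 ] L 0.0695 W 0.0162 yaw -3.50
top px [256.5 218.4] ctr [0.5358 0.0649 0.092 ] L 0.0697 W 0.0155 yaw -4.22
top px [167.9 239.3] ctr [0.4835 0.3045 0.082 ] L 0.0713 W 0.0304 yaw -0.72
150
top px [289.1 219.8] ctr [ 0.5309 -0.0218  0.092 ] L 0.0677 W 0.0136 yaw -2.91
top px [256.5 218.2] ctr [0.5364 0.0651 0.092 ] L 0.0675 W 0.0128 yaw -3.87
top px [167.9 241.2] ctr [0.4783 0.3046 0.082 ] L 0.0689 W 0.0143 yaw 4.61
160
top px [289.1 219.5] ctr [ 0.5317 -0.022   0.092 ] L 0.0654 W 0.0099 yaw -3.18
top px [256.6 218. ] ctr [0.5369 0.0648 0.092 ] L 0.0652 W 0.0099 yaw -3.56
top px [167.9 241.1] ctr [0.4784 0.3046 0.082 ] L 0.0663 W 0.0116 yaw 4.98
120
side px [291.9 237.5] ctr [0.5365 0.0661 0.092 ] L 0.0726 W 0.0141 yaw -3.29
side px [307.5 211.6] ctr [ 0.5313 -0.0207  0.092 ] L 0.0729 W 0.0141 yaw -3.06
side px [275.5 346.2] ctr [0.4785 0.3058 0.082 ] L 0.0718 W 0.0147 yaw 4.76
135
side px [291.9 237.5] ctr [0.5365 0.0661 0.092 ] L 0.0705 W 0.0121 yaw -3.07
side px [307.5 211.6] ctr [ 0.5313 -0.0207  0.092 ] L 0.0699 W 0.0118 yaw -3.10
side px [275.6 346.3] ctr [0.4783 0.306  0.082 ] L 0.0700 W 0.0121 yaw 5.26
150
side px [291.9 237.6] ctr [0.5364 0.0664 0.092 ] L 0.0670 W 0.0092 yaw -3.51
side px [307.5 211.7] ctr [ 0.5312 -0.0202  0.092 ] L 0.0661 W 0.0090 yaw -3.15
side px [275.6 346.3] ctr [0.4783 0.306  0.082 ] L 0.0676 W 0.0095 yaw 6.00
```

Both views agree. The riveted bridge is at about (.5366, .0656), the middle at (.5313, -.0212) and the spare at (.4784, .3053). The shelf yaw is about -3.5°, the spare's about +5°, and the middle has 17 mm to slide. I'll turn the tool square to the shelf first.

>>> play_rows --moves '[[[0,0,0,0,-0.1155,0,0.5],[0,0,0,0,-0.1155,0,0.5],[0,0,0,0,-0.1155,0,0.5],[0,0,0,0,-0.1155,0,0.5],[0,0,0,0,-0.1155,0,0.5],[0,0,0,0,-0.1155,0,0.5],[0,0,0,0,-0.1155,0,0.5],[0,0,0,0,-0.1155,0,0.5],[0,0,0,0,-0.1155,0,0.5],[0,0,0,0,-0.1155,0,0.5]]]' --newtons 25

```text
time: 0.93
tcp_pos: [0.2083, -0.5623, 0.1967]
eef_rot: [[-0.055, -0.0, 0.998], [-0.998, 0.001, -0.055], [-0.001, -1.0, -0.0]]
wrist_force: [-0.3, 0.3, 0.2]
width: 0.0428
```

>>> play_rows --moves '[[[-0.035,0,0.018,0,0,0,0.5],[-0.035,0,0.018,0,0,0,0.5],[-0.035,0,0.018,0,0,0,0.5],[-0.035,0,0.018,0,0,0,0.5],[-0.035,0,0.018,0,0,0,0.5],[-0.035,0,0.018,0,0,0,0.5],[-0.035,0,0.018,0,0,0,0.5],[-0.035,0,0.018,0,0,0,0.5],[-0.035,0,0.018,0,0,0,0.5],[-0.035,0,0.018,0,0,0,0.5],[-0.035,0,0.018,0,0,0,0.5],[-0.035,0,0.018,0,0,0,0.5]]]'

```text
time: 1.93
tcp_pos: [0.45, -0.1547, 0.1971]
eef_rot: [[-0.061, -0.0, 0.998], [-0.998, 0.0, -0.061], [0.0, -1.0, -0.0]]
wrist_force: [0.8, -0.5, -0.6]
width: 0.0428
```

>>> play_rows --moves '[[[-0.035,0,0.018,0,0,0,0.5],[-0.035,0,0.018,0,0,0,0.5],[-0.035,0,0.018,0,0,0,0.5],[-0.035,0,0.019,0,0,0,0.5],[0,0,0,0,0,0,0.5],[0,0,0,0,0,0,0.5]]]'

```text
time: 2.43
tcp_pos: [0.5314, -0.0195, 0.1965]
eef_rot: [[-0.057, -0.001, 0.998], [-0.998, -0.0, -0.057], [0.0, -1.0, -0.001]]
wrist_force: [-0.9, -1.1, -0.2]
width: 0.043
```

```bash
cat >> h.py <<'E'
XH=np.array([np.cos(np.radians(-3.5)),np.sin(np.radians(-3.5)),0]);YH=np.array([-XH[1],XH[0],0])
def st(tgt=None):
    s=get_state(); z=s['eef_rot'][:,2]; y=s['eef_rot'][:,1]
    print('t %.2f'%s['time'],'tcp',s['tcp_pos'].round(4),'yaw %.2f'%np.degrees(np.arctan2(z[1],z[0])),'tooly',y.round(4),'F',s['wrist_force'].round(1),'w %.4f'%s['width'])
    if tgt is not None: print('to go in tool axes',(s['eef_rot'].T@(np.array(tgt)-s['tcp_pos'])).round(4))
    return s
E
python3 - <<'E'
from h import *
st([.5313,-.0212,.067])
E
```

```text
t 2.43 tcp [ 0.5314 -0.0195  0.1965] yaw -3.27 tooly [-1.1e-03 -1.0e-04 -1.0e+00] F [-0.9 -1.1 -0.2] w 0.0430
to go in tool axes [0.0017 0.1295 0.0002]
```

>>> play_rows --moves '[[[0,0.03,0,0,0,0,0.5],[0,0.03,0,0,0,0,0.5],[0,0.03,0,0,0,0,0.5],[0,0.02,0,0,0,0,0.5],[0,0.01,0,0,0,0,0.5],[0,0.008,0,0,0,0,0.5],[0,0,0,0,0,0,0.5]]]'

```text
time: 3.02
tcp_pos: [0.5299, -0.022, 0.0682]
eef_rot: [[-0.062, -0.002, 0.998], [-0.998, -0.0, -0.062], [0.0, -1.0, -0.002]]
wrist_force: [0.1, 0.5, -0.5]
width: 0.0425
```

```bash
python3 - <<'E'
from h import *
st([.5313,-.0212,.067])
s=capture('side');cv2.imwrite('pics/s1.png',cv2.resize(s[150:280,240:350],None,fx=4.5,fy=4.5,interpolation=cv2.INTER_CUBIC))
E
```

```text
t 3.02 tcp [ 0.5299 -0.022   0.0682] yaw -3.56 tooly [-2.e-03 -1.e-04 -1.e+00] F [ 0.1  0.5 -0.5] w 0.0425
to go in tool axes [-0.0009  0.0012  0.0013]
```

View pics/s1.png

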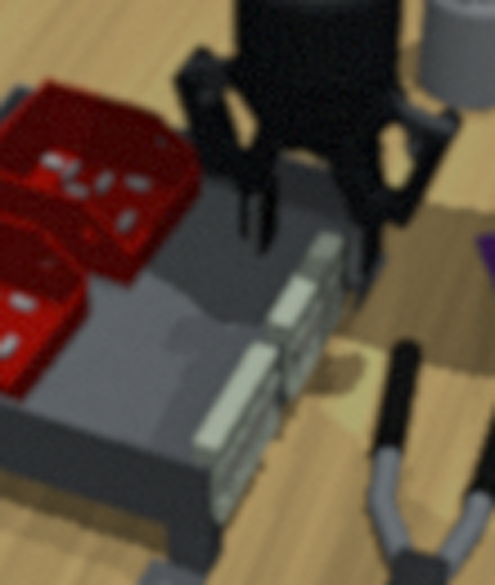

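The fingers straddle the middle holder, clear of the bins and riveter. Closing gently.

>>> play_rows --moves '[[[0,0.001,0.001,0,0,0,0],[0,0,0,0,0,0,0],[0,0,0,0,0,0,0],[0,0,0,0,0,0,0],[0,0,0,0,0,0,0],[0,0,0,0,0,0,0]]]' --newtons 25

```text
time: 3.57
tcp_pos: [0.5322, -0.0213, 0.0685]
eef_rot: [[-0.061, 0.0, 0.998], [-0.998, -0.0, -0.061], [-0.0, -1.0, 0.0]]
wrist_force: [0.4, -0.1, -0.7]
width: 0.0
```

```bash
python3 - <<'E'
from h import *
st([.5313,-.0212,.067])
E
```

```text
t 3.57 tcp [ 0.5322 -0.0213  0.0685] yaw -3.49 tooly [ 5.e-04 -0.e+00 -1.e+00] F [ 0.4 -0.1 -0.7] w 0.0000
to go in tool axes [-0.      0.0015 -0.0009]
```

Width is 0, so the fingers shut on nothing or were squeezed off the top. I'll look before doing anything else.

```bash
python3 - <<'E'
from h import *
s=capture('side');cv2.imwrite('pics/s2.png',cv2.resize(s[150:280,240:350],None,fx=4.5,fy=4.5,interpolation=cv2.INTER_CUBIC))
t=capture('top');cv2.imwrite('pics/t2.png',cv2.resize(t[130:260,220:350],None,fx=4.5,fy=4.5,interpolation=cv2.INTER_CUBIC))
E
```

```text
(no output)
```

View pics/s2.png

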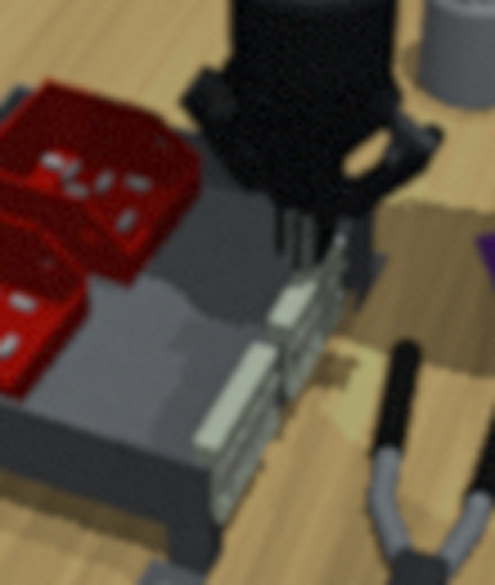

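View pics/t2.png

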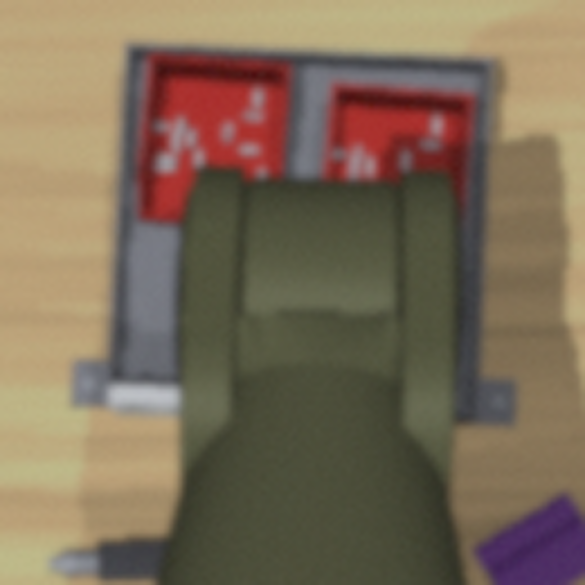

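```bash
python3 - <<'E'
from h import *
s=capture('side');S=st()
def pr(n,X):
    c=calibration(n);p=c['R']@X+c['t'];return np.array([c['fx']*p[0]/p[2]+c['cx'],c['fy']*p[1]/p[2]+c['cy']])
o=np.array([265,185]);im=cv2.resize(s[185:265,265:345],None,fx=7,fy=7,interpolation=cv2.INTER_CUBIC)
R=S['eef_rot']
for d,c in((0,(0,0,255)),(-.019,(0,255,0)),(-.05,(255,0,0))):
    X=S['tcp_pos']+R[:,1]*d
    p=(pr('side',X)-o+.5)*7; print(p); cv2.circle(im,tuple(int(v) for v in p),4,c,-1)
for X in ([.5313,-.0212,.092],):
    p=(pr('side',np.array(X))-o+.5)*7; cv2.circle(im,tuple(int(v) for v in p),4,(0,255,255),-1)
cv2.imwrite('pics/s3.png',im)
E
```

```text
t 3.72 tcp [ 0.532  -0.0213  0.0682] yaw -3.49 tooly [ 0.  0. -1.] F [0.2 0.4 0.3] w -0.0000
[298.91751542 240.3215252 ]
[300.22660007 197.03219971]
[302.43890058 123.87497674]
```

View pics/s3.png

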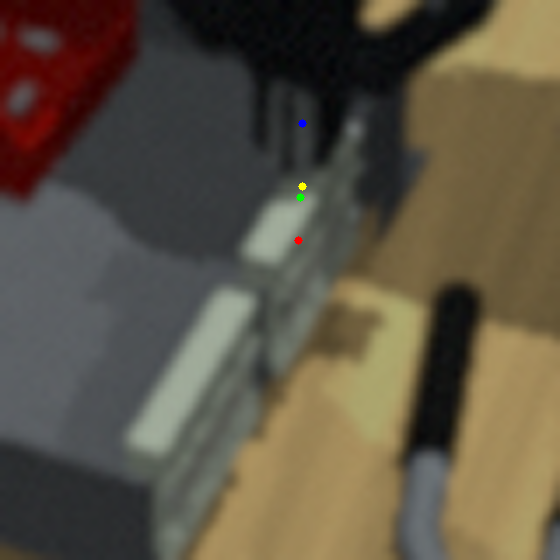

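```bash
python3 - <<'E'
from h import *
def pr(n,X):
    c=calibration(n);p=c['R']@X+c['t'];return np.array([c['fx']*p[0]/p[2]+c['cx'],c['fy']*p[1]/p[2]+c['cy']])
R=np.array([[-.062,-.002,.998],[-.998,0,-.062],[0,-1,-.002]]);T=np.array([.5299,-.022,.0682])
im=cv2.imread('pics/s1.png')
for d in(0,-.007,-.03):
  for z in(-.0212,.0212):
   for x in (-.011,.011):
    p=(pr('side',T+R@np.array([x,d,z]))-[240,150]+.5)*4.5
    cv2.circle(im,tuple(int(v) for v in p),3,{0:(0,0,255),-.007:(0,255,0),-.03:(255,0,0)}[d],-1)
cv2.imwrite('pics/s1b.png',im)
E
```

```text
(no output)
```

View pics/s1b.png

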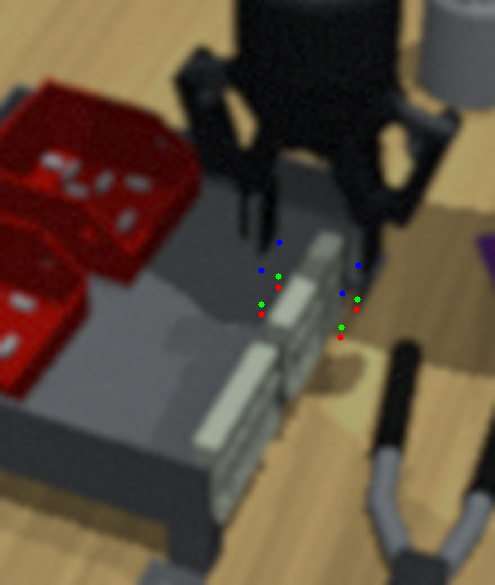

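```bash
python3 - <<'E'
from h import *
def pr(n,X):
    c=calibration(n);p=c['R']@X+c['t'];return np.array([c['fx']*p[0]/p[2]+c['cx'],c['fy']*p[1]/p[2]+c['cy']])
R=np.array([[-.9377,0,.3474],[-.3474,0,-.9377],[0,-1,0]]);T=np.array([.2082,-.562,.1963])
for n,o in(('side',(460,0)),('top',(490,320))):
  im=cv2.resize(cv2.imread(f'pics/{n}0.png')[o[1]:o[1]+100,o[0]:o[0]+100],None,fx=6,fy=6,interpolation=cv2.INTER_CUBIC)
  for d in(0,-.013,-.067):
   for z in(-.0425,.0425):
    for x in (-.011,.011):
     p=(pr(n,T+R@np.array([x,d,z]))-o+.5)*6
     cv2.circle(im,tuple(int(v) for v in p),3,{0:(0,0,255),-.013:(0,255,0),-.067:(255,0,0)}[d],-1)
  cv2.imwrite(f'pics/i_{n}.png',im)
E
```

```text
(no output)
```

View pics/i_side.png

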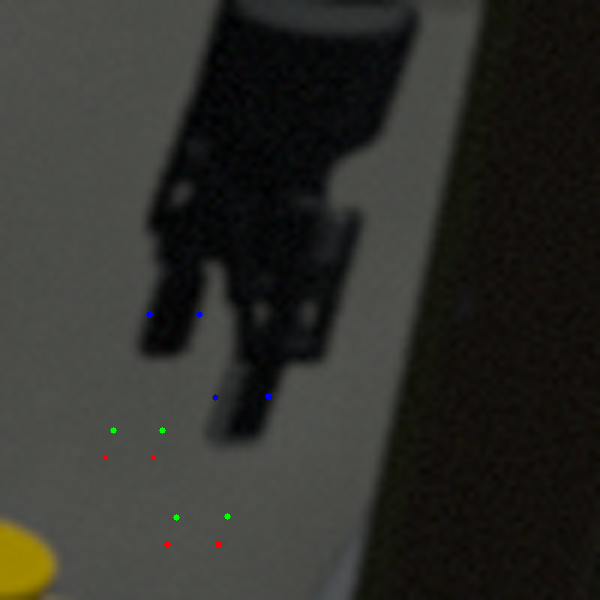

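View pics/i_top.png

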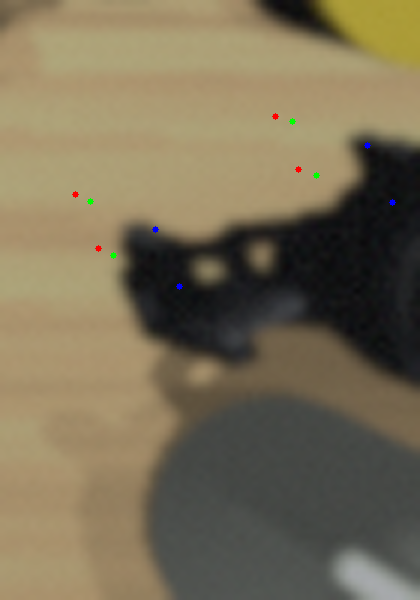

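The images show the real fingertips about 33–36 mm higher than the reported TCP. The start picture and the shut-finger picture both say so, and the width of 0 fits it. I'll check by touching the shut tips gently on the holder's top, which is at a known z of .092.

>>> play_rows --moves '[[[0,0.002,0,0,0,0,0],[0,0.002,0,0,0,0,0],[0,0.001,0,0,0,0,0],[0,0,0,0,0,0,0]]]'

```text
time: 4.05
tcp_pos: [0.5317, -0.0213, 0.0627]
eef_rot: [[-0.061, -0.001, 0.998], [-0.998, 0.0, -0.061], [0.0, -1.0, -0.001]]
wrist_force: [0.8, -0.3, 0.7]
width: -0.0003
```

>>> play_rows --moves '[[[0,0.001,0,0,0,0,0],[0,0.001,0,0,0,0,0],[0,0,0,0,0,0,0]]]'

```text
time: 4.3
tcp_pos: [0.5319, -0.0213, 0.061]
eef_rot: [[-0.061, -0.0, 0.998], [-0.998, 0.0, -0.061], [-0.0, -1.0, -0.0]]
wrist_force: [-0.1, 0.2, 0.0]
width: -0.0001
```

>>> play_rows --moves '[[[0,0.001,0,0,0,0,0],[0,0.001,0,0,0,0,0],[0,0,0,0,0,0,0]]]'

```text
time: 4.55
tcp_pos: [0.5319, -0.0213, 0.059]
eef_rot: [[-0.061, -0.0, 0.998], [-0.998, 0.0, -0.061], [-0.0, -1.0, -0.0]]
wrist_force: [0.9, 0.5, -0.2]
width: -0.0003
```

>>> play_rows --moves '[[[0,0.001,0,0,0,0,0],[0,0.001,0,0,0,0,0],[0,0,0,0,0,0,0]]]'

```text
time: 4.8
tcp_pos: [0.5324, -0.0214, 0.058]
eef_rot: [[-0.061, 0.001, 0.998], [-0.998, -0.0, -0.061], [-0.0, -1.0, 0.001]]
wrist_force: [-2.4, 0.1, 5.6]
width: -0.0001
```

>>> play_rows --moves '[[[0,0.001,0,0,0,0,0],[0,0.001,0,0,0,0,0],[0,0,0,0,0,0,0]]]'

```text
time: 5.05
tcp_pos: [0.5333, -0.0214, 0.0579]
eef_rot: [[-0.061, 0.003, 0.998], [-0.998, -0.0, -0.061], [-0.0, -1.0, 0.003]]
wrist_force: [-6.3, -0.1, 20.5]
width: -0.0001
```

```bash
python3 - <<'E'
from h import *
st()
s=capture('side');cv2.imwrite('pics/s4.png',cv2.resize(s[185:265,265:345],None,fx=7,fy=7,interpolation=cv2.INTER_CUBIC))
E
```

```text
t 5.05 tcp [ 0.5333 -0.0214  0.0579] yaw -3.49 tooly [ 2.9e-03 -2.0e-04 -1.0e+00] F [-6.3 -0.1 20.5] w -0.0001
```

View pics/s4.png

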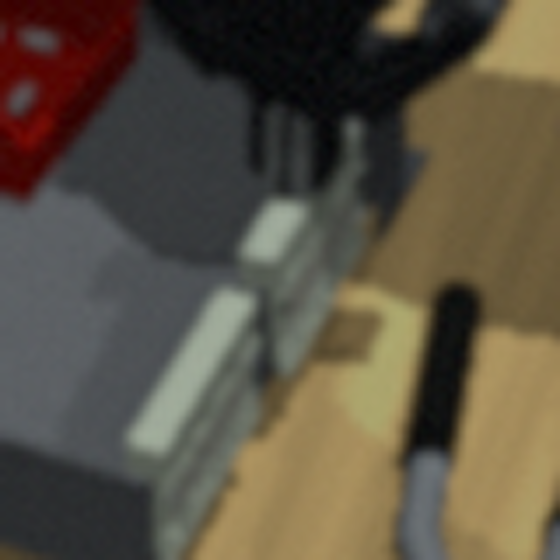

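Contact came at reported z = .058, with the force rising to 20 N. The real tips are therefore 34 mm above the reported TCP, as the pictures suggested, and the lateral position looks right. From here I'll use true z = reported + 0.034, so the grasp on the middle needs a reported z of about .033.

>>> play_rows --moves '[[[0,-0.012,0,0,0,0,0],[0,-0.012,0,0,0,0,0.5],[0,-0.008,0,0,0,0,0.5],[0,0,0,0,0,0,0.5],[0,0,0,0,0,0,0.5],[0,0,0,0,0,0,0.5]]]'

```text
time: 5.6
tcp_pos: [0.5317, -0.0213, 0.0866]
eef_rot: [[-0.061, -0.001, 0.998], [-0.998, 0.0, -0.061], [0.0, -1.0, -0.001]]
wrist_force: [-0.0, -0.2, -0.0]
width: 0.0429
```

```bash
python3 - <<'E'
from h import *
st([.5314,-.0212,.034])
s=capture('side');cv2.imwrite('pics/s5.png',cv2.resize(s[185:265,265:345],None,fx=7,fy=7,interpolation=cv2.INTER_CUBIC))
E
```

```text
t 5.60 tcp [ 0.5317 -0.0213  0.0866] yaw -3.49 tooly [-7.e-04  0.e+00 -1.e+00] F [-0.  -0.2 -0. ] w 0.0429
to go in tool axes [-0.0001  0.0526 -0.0002]
```

View pics/s5.png

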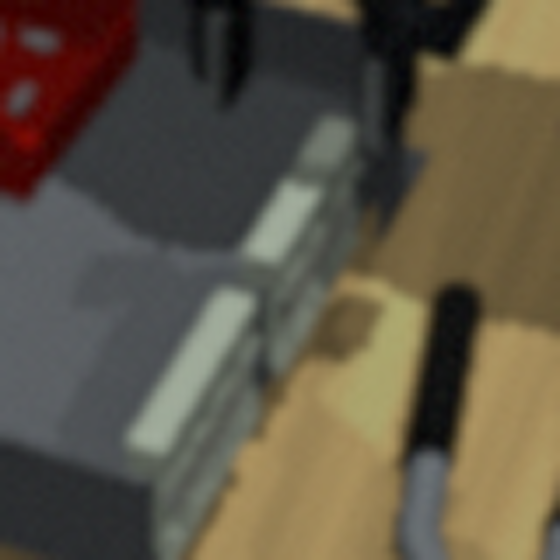

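>>> play_rows --moves '[[[0,0.015,0,0,0,0,0.5],[0,0.015,0,0,0,0,0.5],[0,0.01,0,0,0,0,0.5],[0,0.008,0,0,0,0,0.5],[0,0.005,0,0,0,0,0.5],[0,0,0,0,0,0,0.5]]]'

```text
time: 6.15
tcp_pos: [0.531, -0.0213, 0.0329]
eef_rot: [[-0.061, -0.002, 0.998], [-0.998, 0.0, -0.061], [-0.0, -1.0, -0.002]]
wrist_force: [0.3, 0.4, -0.1]
width: 0.0429
```

>>> play_rows --moves '[[[0,0,0,0,0,0,0],[0,0,0,0,0,0,0],[0,0,0,0,0,0,0],[0,0,0,0,0,0,0],[0,0,0,0,0,0,0]]]' --newtons 25

```text
time: 6.57
tcp_pos: [0.5327, -0.0214, 0.0349]
eef_rot: [[-0.061, 0.001, 0.998], [-0.998, -0.0, -0.061], [-0.0, -1.0, 0.001]]
wrist_force: [0.1, 0.1, 4.0]
width: 0.0114
```

Gripped, with width about 12 mm. Sliding toward the riveted holder.

>>> play_rows --moves '[[[-0.003,0,0,0,0,0,0],[-0.004,0,0,0,0,0,0],[-0.004,0,0,0,0,0,0],[-0.003,0,0,0,0,0,0],[0,0,0,0,0,0,0]]]'

```text
time: 6.98
tcp_pos: [0.5335, -0.0075, 0.0349]
eef_rot: [[-0.061, 0.001, 0.998], [-0.998, -0.001, -0.061], [0.001, -1.0, 0.001]]
wrist_force: [-1.0, -3.9, 5.7]
width: 0.0113
```

>>> play_rows --moves '[[[-0.001,0,0,0,0,0,0],[-0.001,0,0,0,0,0,0],[-0.001,0,0,0,0,0,0],[0,0,0,0,0,0,0]]]'

```text
time: 7.32
tcp_pos: [0.5337, -0.005, 0.0349]
eef_rot: [[-0.061, 0.001, 0.998], [-0.998, -0.002, -0.061], [0.002, -1.0, 0.001]]
wrist_force: [-1.5, -3.3, 5.8]
width: 0.0115
```

>>> play_rows --moves '[[[-0.001,0,0,0,0,0,0],[-0.001,0,0,0,0,0,0],[0,0,0,0,0,0,0]]]'

```text
time: 7.57
tcp_pos: [0.5337, -0.0047, 0.0349]
eef_rot: [[-0.062, 0.001, 0.998], [-0.998, -0.005, -0.062], [0.005, -1.0, 0.001]]
wrist_force: [-1.1, -9.2, 6.8]
width: 0.0114
```

>>> play_rows --moves '[[[-0.001,0,0,0,0,0,0],[-0.001,0,0,0,0,0,0],[0,0,0,0,0,0,0]]]'

```text
time: 7.82
tcp_pos: [0.5337, -0.0048, 0.035]
eef_rot: [[-0.063, 0.001, 0.998], [-0.998, -0.009, -0.063], [0.009, -1.0, 0.001]]
wrist_force: [-1.6, -15.5, 7.0]
width: 0.0116
```

```bash
python3 - <<'E'
from h import *
st()
s=capture('side');cv2.imwrite('pics/s6.png',cv2.resize(s[185:265,265:345],None,fx=7,fy=7,interpolation=cv2.INTER_CUBIC))
E
```

```text
t 7.82 tcp [ 0.5337 -0.0048  0.035 ] yaw -3.62 tooly [ 8.0e-04 -9.4e-03 -1.0e+00] F [ -1.6 -15.5   7. ] w 0.0116
```

View pics/s6.png

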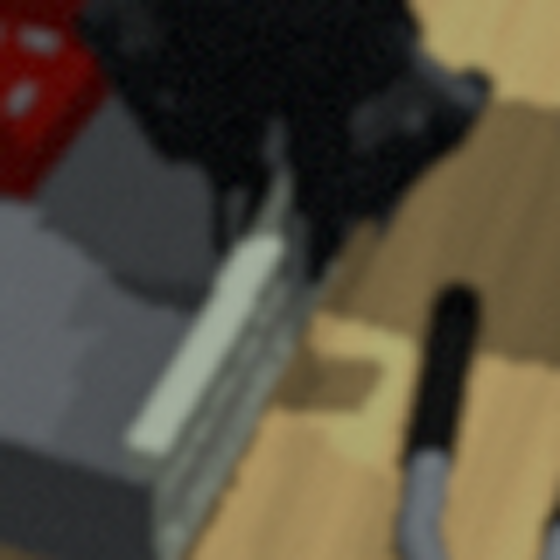

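The middle holder is flush against the riveted one: no gap shows, the 15 N contact stays steady, and it moved 16.7 mm of the 17 expected. I'll release it, rise and re-measure before going to the tray.

>>> play_rows --moves '[[[0,0,0,0,0,0,0.45],[0,0,0,0,0,0,0.45],[0,0,0,0,0,0,0.45],[0,-0.015,0,0,0,0,0.45],[0,-0.025,0,0,0,0,0.45],[0,-0.03,0,0,0,0,0.45],[0,-0.02,0,0,0,0,0.45],[-0.03,0,-0.005,0,-0.05,0,0.45],[-0.035,0,-0.005,0,-0.05,0,0.45],[-0.035,0,-0.005,0,-0.05,0,0.45],[-0.035,0,-0.008,0,0,0,0.45],[-0.035,0,-0.008,0,0,0,0.45]]]'

```text
time: 8.87
tcp_pos: [0.4963, 0.17, 0.1241]
eef_rot: [[0.089, -0.0, 0.996], [-0.996, 0.001, 0.089], [-0.001, -1.0, -0.0]]
wrist_force: [0.9, 0.8, -0.1]
width: 0.0385
```

```bash
python3 - <<'E'
from h import *
st([.4784,.3053,.09])
s=capture('side');t=capture('top')
cv2.imwrite('pics/s7.png',s[150:400,180:340].repeat(2,0).repeat(2,1));cv2.imwrite('pics/t7.png',t[130:260,140:350].repeat(3,0).repeat(3,1))
blobs('side',s,(270,185,325,260),135,.092); blobs('side',s,(265,322,290,370),135,.082)
blobs('top',t,(235,205,330,230),150,.092);blobs('top',t,(150,234,190,250),155,.082)
E
```

```text
t 8.87 tcp [0.4963 0.17   0.1241] yaw 5.11 tooly [-2.e-04  7.e-04 -1.e+00] F [ 0.9  0.8 -0.1] w 0.0385
to go in tool axes [-0.1363  0.0342 -0.0058]
side px [275.6 346.5] ctr [0.478  0.3063 0.082 ] L 0.0709 W 0.0138 yaw 4.82
top px [293.1 218.4] ctr [ 0.5345 -0.0325  0.092 ] L 0.0172 W 0.0119 yaw -32.66
```

View pics/s7.png

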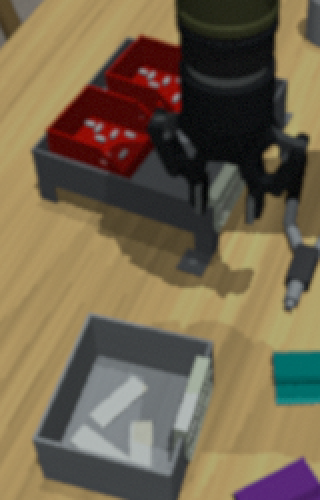

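View pics/t7.png

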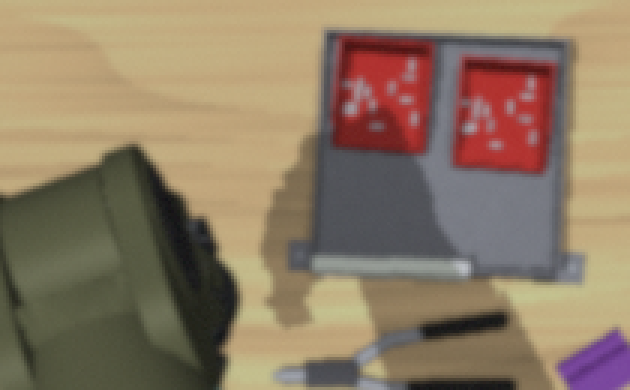

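The top view shows riveted and middle as one continuous bar, x 313–470 in the zoomed picture, partly shadowed. Next I'll move over the spare.

>>> play_rows --moves '[[[-0.034,0,-0.0015,0,0,0,0.45],[-0.034,0,-0.0015,0,0,0,0.45],[-0.034,0,-0.0015,0,0,0,0.45],[-0.034,0,-0.001,0,0,0,0.45],[0,0.02,0,0,0,0,0.45],[0,0.02,0,0,0,0,0.45],[0,0,0,0,0,0,0.45],[0,0,0,0,0,0,0.45]]]'

```text
time: 9.63
tcp_pos: [0.4782, 0.3021, 0.0831]
eef_rot: [[0.089, -0.003, 0.996], [-0.996, -0.002, 0.089], [0.001, -1.0, -0.003]]
wrist_force: [-0.3, 0.5, 0.5]
width: 0.0382
```

```bash
python3 - <<'E'
from h import *
st([.4785,.3058,.023])
s=capture('side')
cv2.imwrite('pics/s8.png',cv2.resize(s[290:390,220:320],None,fx=6,fy=6,interpolation=cv2.INTER_CUBIC))
E
```

```text
t 9.63 tcp [0.4782 0.3021 0.0831] yaw 5.11 tooly [-0.0028 -0.0017 -1.    ] F [-0.3  0.5  0.5] w 0.0382
to go in tool axes [-0.0037  0.0601  0.0008]
```

View pics/s8.png

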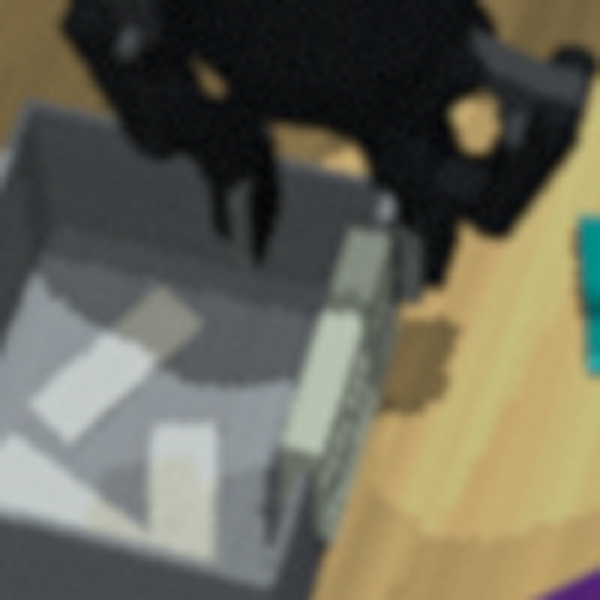

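>>> play_rows --moves '[[[-0.0035,0.01,0,0,0,0,0.45],[0,0.015,0.0005,0,0,0,0.45],[0,0.015,0,0,0,0,0.45],[0,0.012,0,0,0,0,0.45],[0,0.008,0,0,0,0,0.45],[0,0,0,0,0,0,0.45]]]'

```text
time: 10.18
tcp_pos: [0.479, 0.3058, 0.0229]
eef_rot: [[0.088, -0.002, 0.996], [-0.996, -0.001, 0.088], [0.001, -1.0, -0.002]]
wrist_force: [-0.1, 0.1, 0.4]
width: 0.0379
```

>>> play_rows --moves '[[[0,0,0,0,0,0,0],[0,0,0,0,0,0,0],[0,0,0,0,0,0,0],[0,0,0,0,0,0,0],[0,0,0,0,0,0,0]]]' --newtons 40

```text
time: 10.6
tcp_pos: [0.4795, 0.3068, 0.0253]
eef_rot: [[0.089, 0.0, 0.996], [-0.996, 0.001, 0.089], [-0.001, -1.0, 0.0]]
wrist_force: [-3.3, -1.4, 6.9]
width: 0.0114
```

>>> play_rows --moves '[[[0,0,0,0,0,0,0],[0,0,0,0,0,0,0]]]' --newtons 80

```text
time: 10.77
tcp_pos: [0.4796, 0.3068, 0.0254]
eef_rot: [[0.089, 0.0, 0.996], [-0.996, 0.001, 0.089], [-0.001, -1.0, 0.0]]
wrist_force: [-4.9, -1.0, 6.1]
width: 0.0104
```

```bash
python3 - <<'E'
from h import *
st([.4785,.3058,.023])
s=capture('side')
cv2.imwrite('pics/s9.png',cv2.resize(s[290:390,220:320],None,fx=6,fy=6,interpolation=cv2.INTER_CUBIC))
E
```

```text
t 10.77 tcp [0.4796 0.3068 0.0254] yaw 5.12 tooly [ 4.e-04  8.e-04 -1.e+00] F [-4.9 -1.   6.1] w 0.0104
to go in tool axes [ 0.0009  0.0024 -0.0012]
```

View pics/s9.png

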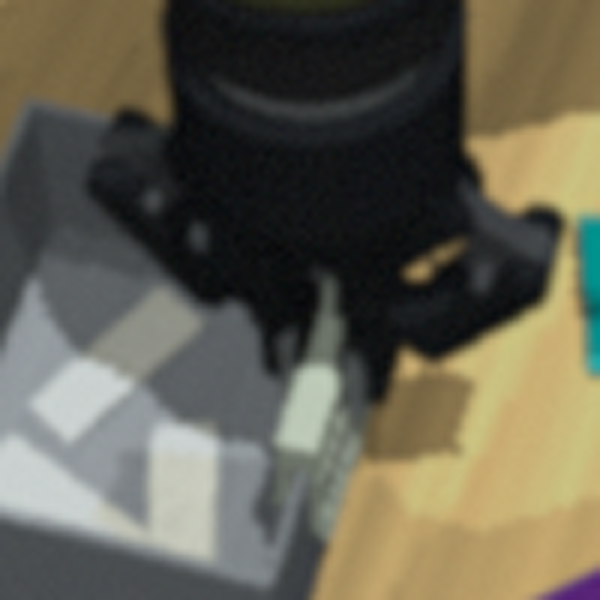

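>>> play_rows --moves '[[[0,-0.006,0,0,0,0,0],[0,-0.01,0,0,0,0,0],[0,-0.02,0,0,0,0,0],[0,-0.03,0,0,0,0,0],[0,-0.03,0,0,0,0,0],[0,-0.014,0,0,0,0,0],[0,0,0,0,0,0,0],[0,0,0,0,0,0,0]]]'

```text
time: 11.48
tcp_pos: [0.4809, 0.3072, 0.1358]
eef_rot: [[0.089, 0.003, 0.996], [-0.996, 0.002, 0.089], [-0.001, -1.0, 0.003]]
wrist_force: [-0.1, -0.2, 0.2]
width: 0.0102
```

```bash
python3 - <<'E'
from h import *
st([.5292,-.0777,.135])
s=capture('side')
cv2.imwrite('pics/s10.png',cv2.resize(s[250:370,210:350],None,fx=5,fy=5,interpolation=cv2.INTER_CUBIC))
E
```

```text
t 11.48 tcp [0.4809 0.3072 0.1358] yaw 5.09 tooly [ 0.003   0.0017 -1.    ] F [-0.1 -0.2  0.2] w 0.0102
to go in tool axes [3.876e-01 3.000e-04 1.400e-02]
```

View pics/s10.png

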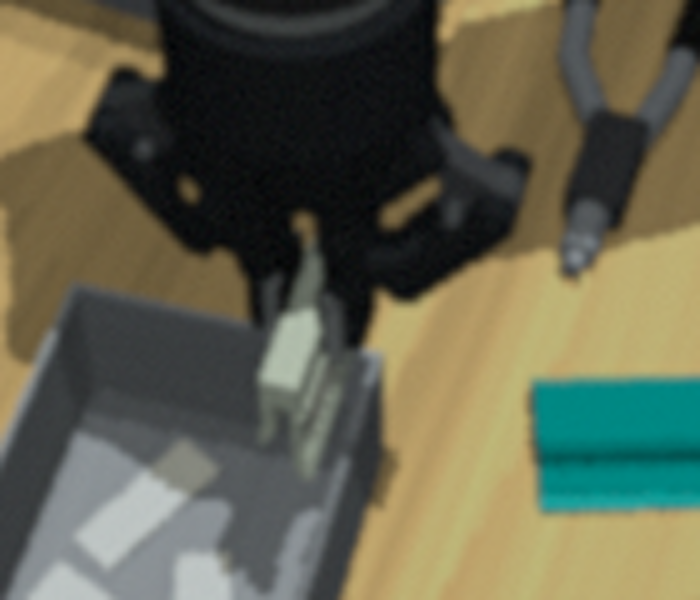

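>>> play_rows --moves '[[[0,0,0,0,0.075,0,0],[0,0,0,0,0.075,0,0],[0.02,0,0.004,0,0,0,0],[0.03,0,0.006,0,0,0,0],[0.036,0,0.007,0,0,0,0],[0.036,0,0.007,0,0,0,0],[0.036,0,0.007,0,0,0,0],[0.036,0,0.007,0,0,0,0],[0.036,0,0.007,0,0,0,0],[0.036,0,0.007,0,0,0,0],[0.036,0,0.007,0,0,0,0],[0.036,0,0.007,0,0,0,0]]]'

```text
time: 12.53
tcp_pos: [0.5236, -0.0367, 0.1327]
eef_rot: [[-0.061, -0.002, 0.998], [-0.998, 0.0, -0.061], [0.0, -1.0, -0.002]]
wrist_force: [0.4, 0.5, -1.0]
width: 0.0105
```

>>> play_rows --moves '[[[0.025,0,0.005,0,0,0,0],[0.018,0,0,0,0,0,0],[0,0,0,0,0,0,0],[0,0,0,0,0,0,0]]]'

```text
time: 12.87
tcp_pos: [0.5261, -0.0787, 0.1328]
eef_rot: [[-0.063, -0.003, 0.998], [-0.998, 0.001, -0.063], [-0.001, -1.0, -0.003]]
wrist_force: [-0.9, 0.4, -0.6]
width: 0.0105
```

```bash
python3 - <<'E'
from h import *
st([.5292,-.0777,.135])
s=capture('side')
cv2.imwrite('pics/s11.png',cv2.resize(s[140:260,240:360],None,fx=5,fy=5,interpolation=cv2.INTER_CUBIC))
E
```

```text
t 12.87 tcp [ 0.5261 -0.0787  0.1328] yaw -3.62 tooly [-2.6e-03  8.0e-04 -1.0e+00] F [-0.9  0.4 -0.6] w 0.0105
to go in tool axes [-0.0011 -0.0022  0.003 ]
```

View pics/s11.png

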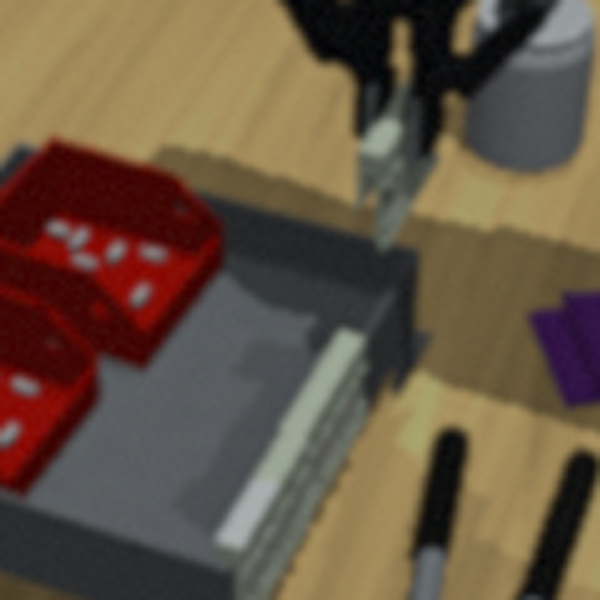

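>>> play_rows --moves '[[[-0.001,0.01,0.003,0,0,0,0],[0,0.02,0,0,0,0,0],[0,0.015,0,0,0,0,0],[0,0.008,0,0,0,0,0],[0,0,0,0,0,0,0],[0,0,0,0,0,0,0]]]'

```text
time: 13.42
tcp_pos: [0.5299, -0.0764, 0.0807]
eef_rot: [[-0.06, -0.001, 0.998], [-0.998, 0.0, -0.06], [-0.0, -1.0, -0.001]]
wrist_force: [1.0, -0.5, -0.2]
width: 0.0106
```

```bash
python3 - <<'E'
from h import *
st([.5292,-.0777,.076])
s=capture('side')
cv2.imwrite('pics/s12.png',cv2.resize(s[160:250,270:350],None,fx=6.5,fy=6.5,interpolation=cv2.INTER_CUBIC))
E
```

```text
t 13.42 tcp [ 0.5299 -0.0764  0.0807] yaw -3.42 tooly [-1.3e-03  3.0e-04 -1.0e+00] F [ 1.  -0.5 -0.2] w 0.0106
to go in tool axes [ 0.0013  0.0047 -0.0006]
```

View pics/s12.png

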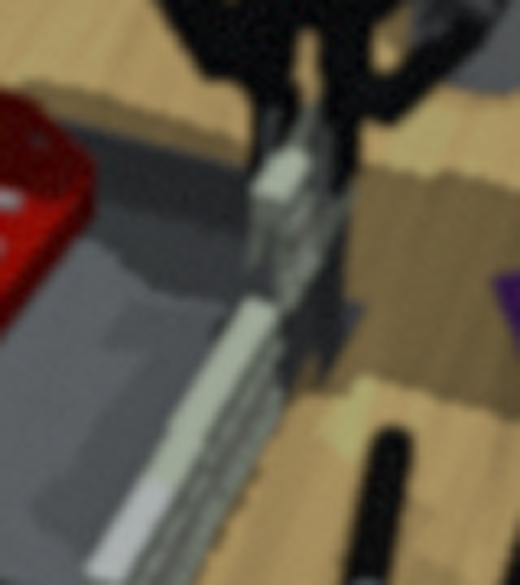

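```bash
python3 - <<'E'
from h import *
a=ray('side',270+271/6.5-.5,160+194/6.5-.5,.1377);b=ray('side',270+263/6.5-.5,160+300/6.5-.5,.092)
print(a,b,'gap along y',(b-a)@YH,'x off',(a-b)@XH)
r=np.array([.5366,.0656,.092]);print('middle end expected',r-.105*YH)
E
```

```text
[ 0.53175956 -0.04301491  0.1377    ] [ 0.53244057 -0.04034413  0.092     ] gap along y 0.0027073674368308194 x off -0.0005166985540557285
middle end expected [ 0.5301899  -0.03920415  0.092     ]
```

The measured gap to the middle holder is about 2.7 mm and the x alignment is within 1 mm. I'll add 1 mm of margin and lower slowly.

>>> play_rows --moves '[[[0.001,0.004,-0.0005,0,0,0,0],[0,0.004,0,0,0,0,0],[0,0.004,0,0,0,0,0],[0,0,0,0,0,0,0]]]'

```text
time: 13.8
tcp_pos: [0.5293, -0.0783, 0.0685]
eef_rot: [[-0.061, -0.001, 0.998], [-0.998, 0.0, -0.061], [-0.0, -1.0, -0.001]]
wrist_force: [0.6, -0.5, -1.0]
width: 0.0104
```

>>> play_rows --moves '[[[0,0.003,0,0,0,0,0],[0,0.003,0,0,0,0,0],[0,0,0,0,0,0,0]]]'

```text
time: 14.05
tcp_pos: [0.5294, -0.0782, 0.0626]
eef_rot: [[-0.061, -0.001, 0.998], [-0.998, 0.0, -0.061], [-0.0, -1.0, -0.001]]
wrist_force: [0.2, -0.4, -1.1]
width: 0.0103
```

```bash
python3 - <<'E'
from h import *
st([.5292,-.0777,.076])
s=capture('side')
cv2.imwrite('pics/s13.png',cv2.resize(s[160:250,270:350],None,fx=6.5,fy=6.5,interpolation=cv2.INTER_CUBIC))
E
```

```text
t 14.05 tcp [ 0.5294 -0.0782  0.0626] yaw -3.50 tooly [-7.e-04  2.e-04 -1.e+00] F [ 0.2 -0.4 -1.1] w 0.0103
to go in tool axes [-0.0005 -0.0134 -0.0002]
```

View pics/s13.png

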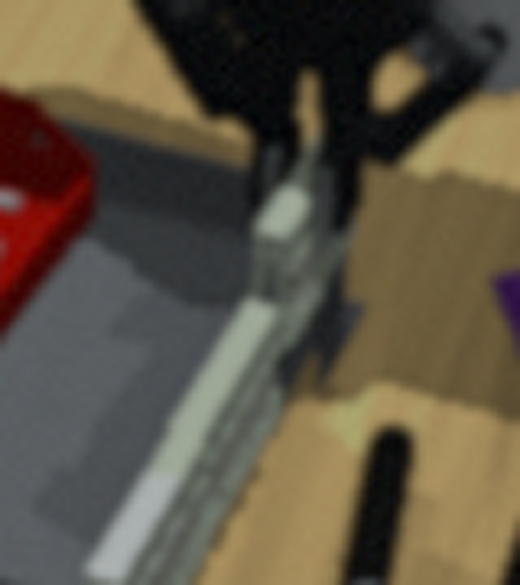

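The front leg is below the lip's edge with no force, so it is in front of the lip. The rear leg enters next.

>>> play_rows --moves '[[[0,0.003,0,0,0,0,0],[0,0.003,0,0,0,0,0],[0,0.003,0,0,0,0,0],[0,0,0,0,0,0,0]]]'

```text
time: 14.43
tcp_pos: [0.5294, -0.0782, 0.0534]
eef_rot: [[-0.061, -0.001, 0.998], [-0.998, 0.0, -0.061], [-0.0, -1.0, -0.001]]
wrist_force: [-0.6, 1.2, -1.8]
width: 0.0105
```

>>> play_rows --moves '[[[0,0.003,0,0,0,0,0],[0,0.003,0,0,0,0,0],[0,0.002,0,0,0,0,0],[0,0,0,0,0,0,0]]]'

```text
time: 14.77
tcp_pos: [0.5294, -0.0782, 0.0455]
eef_rot: [[-0.061, -0.001, 0.998], [-0.998, 0.0, -0.061], [-0.0, -1.0, -0.001]]
wrist_force: [-2.2, 0.2, -2.1]
width: 0.0102
```

>>> play_rows --moves '[[[0,0.003,0,0,0,0,0],[0,0.003,0,0,0,0,0],[0,0,0,0,0,0,0]]]'

```text
time: 15.02
tcp_pos: [0.5293, -0.0782, 0.0395]
eef_rot: [[-0.061, -0.001, 0.998], [-0.998, 0.0, -0.061], [-0.0, -1.0, -0.001]]
wrist_force: [-3.4, 0.6, -2.2]
width: 0.0103
```

>>> play_rows --moves '[[[0,0.002,-0.0005,0,0,0,0],[0,0.002,0,0,0,0,0],[0,0,0,0,0,0,0]]]'

```text
time: 15.27
tcp_pos: [0.5294, -0.0782, 0.0359]
eef_rot: [[-0.061, 0.0, 0.998], [-0.998, 0.0, -0.061], [-0.0, -1.0, 0.0]]
wrist_force: [-2.9, -0.0, -1.6]
width: 0.0105
```

>>> play_rows --moves '[[[0,0.001,0,0,0,0,0],[0,0.001,0,0,0,0,0],[0,0,0,0,0,0,0]]]'

```text
time: 15.52
tcp_pos: [0.5294, -0.0783, 0.0353]
eef_rot: [[-0.061, 0.001, 0.998], [-0.998, -0.0, -0.061], [0.0, -1.0, 0.001]]
wrist_force: [-7.2, 0.8, 11.4]
width: 0.0104
```

```bash
python3 - <<'E'
from h import *
st([.5292,-.0777,.036])
s=capture('side')
cv2.imwrite('pics/s14.png',cv2.resize(s[160:250,270:350],None,fx=6.5,fy=6.5,interpolation=cv2.INTER_CUBIC))
E
```

```text
t 15.52 tcp [ 0.5294 -0.0783  0.0353] yaw -3.50 tooly [ 5.e-04 -0.e+00 -1.e+00] F [-7.2  0.8 11.4] w 0.0104
to go in tool axes [-0.0005 -0.0007 -0.0002]
```

View pics/s14.png

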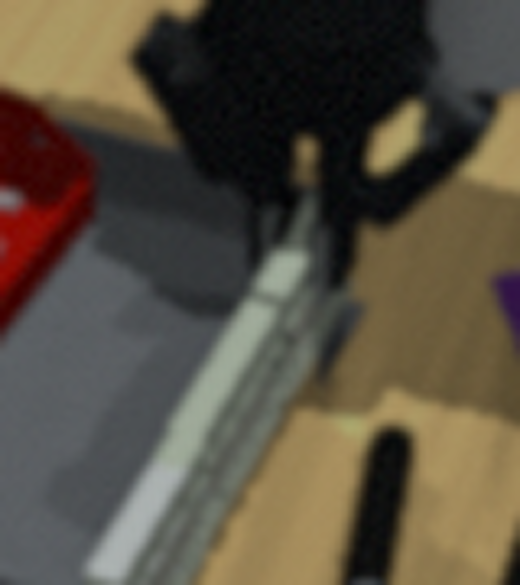

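Bottomed at reported z = .0353, as predicted. A thin seam remains at zoomed (268,297). Sliding to butt.

>>> play_rows --moves '[[[-0.001,0,-0.0005,0,0,0,0],[-0.001,0,0,0,0,0,0],[-0.001,0,0,0,0,0,0],[0,0,0,0,0,0,0]]]'

```text
time: 15.9
tcp_pos: [0.5295, -0.0783, 0.0354]
eef_rot: [[-0.062, 0.001, 0.998], [-0.998, -0.006, -0.062], [0.006, -1.0, 0.001]]
wrist_force: [-6.3, -8.9, 8.6]
width: 0.0106
```

>>> play_rows --moves '[[[-0.001,0,0,0,0,0,0],[-0.001,0,0,0,0,0,0],[0,0,0,0,0,0,0]]]'

```text
time: 16.15
tcp_pos: [0.5295, -0.0765, 0.0354]
eef_rot: [[-0.062, 0.001, 0.998], [-0.998, -0.007, -0.062], [0.007, -1.0, 0.001]]
wrist_force: [-6.7, -9.2, 9.0]
width: 0.0103
```

>>> play_rows --moves '[[[-0.001,0,0,0,0,0,0],[-0.001,0,0,0,0,0,0],[0,0,0,0,0,0,0]]]'

```text
time: 16.4
tcp_pos: [0.5297, -0.0746, 0.0354]
eef_rot: [[-0.062, 0.001, 0.998], [-0.998, -0.007, -0.062], [0.007, -1.0, 0.001]]
wrist_force: [-7.0, -9.5, 8.5]
width: 0.0104
```

>>> play_rows --moves '[[[-0.001,0,0,0,0,0,0],[0,0,0,0,0,0,0]]]'

```text
time: 16.57
tcp_pos: [0.5297, -0.0736, 0.0354]
eef_rot: [[-0.062, 0.001, 0.998], [-0.998, -0.007, -0.062], [0.007, -1.0, 0.001]]
wrist_force: [-5.7, -10.1, 9.5]
width: 0.0101
```

>>> play_rows --moves '[[[-0.001,0,0,0,0,0,0],[0,0,0,0,0,0,0]]]'

```text
time: 16.73
tcp_pos: [0.5297, -0.0732, 0.0354]
eef_rot: [[-0.063, 0.001, 0.998], [-0.998, -0.008, -0.063], [0.008, -1.0, 0.001]]
wrist_force: [-7.3, -12.0, 10.0]
width: 0.0102
```

>>> play_rows --moves '[[[-0.001,0,0,0,0,0,0],[0,0,0,0,0,0,0]]]'

```text
time: 16.9
tcp_pos: [0.5297, -0.0732, 0.0354]
eef_rot: [[-0.063, 0.001, 0.998], [-0.998, -0.01, -0.063], [0.01, -1.0, 0.001]]
wrist_force: [-8.1, -15.7, 9.2]
width: 0.0101
```

```bash
python3 - <<'E'
from h import *
st([.5292,-.0777,.036])
s=capture('side')
cv2.imwrite('pics/s15.png',cv2.resize(s[160:250,270:350],None,fx=6.5,fy=6.5,interpolation=cv2.INTER_CUBIC))
E
```

```text
t 16.90 tcp [ 0.5297 -0.0732  0.0354] yaw -3.62 tooly [ 7.000e-04 -1.010e-02 -9.999e-01] F [ -8.1 -15.7   9.2] w 0.0101
to go in tool axes [ 0.0045 -0.0005 -0.0002]
```

View pics/s15.png

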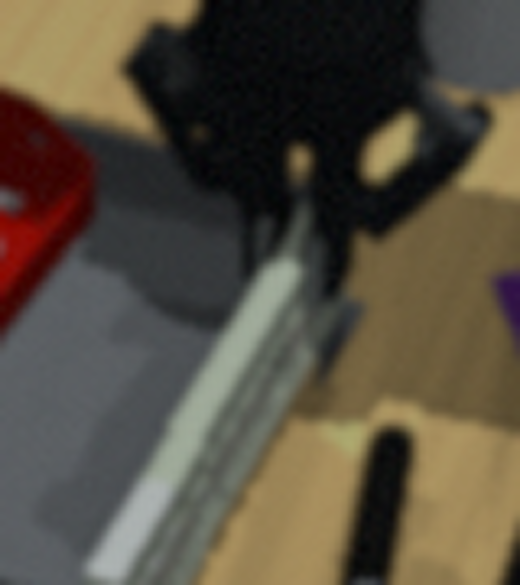

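It is butted: motion stopped at y = -.0732 while the lateral force kept rising. Now a firmer grip and a firm press down.

>>> play_rows --moves '[[[0,0,0,0,0,0,0],[0,0.001,0,0,0,0,0],[0,0.001,0,0,0,0,0],[0,0,0,0,0,0,0]]]' --newtons 100

```text
time: 17.28
tcp_pos: [0.5298, -0.0732, 0.0353]
eef_rot: [[-0.063, 0.001, 0.998], [-0.998, -0.01, -0.063], [0.01, -1.0, 0.002]]
wrist_force: [-13.6, -13.4, 27.7]
width: 0.0097
```

>>> play_rows --moves '[[[0,0.001,0,0,0,0,0],[0,0.001,-0.0005,0,0,0,0],[0,0,0,0,0,0,0],[0,0,0,0,0,0,0]]]'

```text
time: 17.62
tcp_pos: [0.5299, -0.0733, 0.0352]
eef_rot: [[-0.063, 0.003, 0.998], [-0.998, -0.01, -0.063], [0.01, -1.0, 0.004]]
wrist_force: [-18.2, -12.9, 43.4]
width: 0.01
```

```bash
python3 - <<'E'
from h import *
s=st();print(s['ft_torque'])
s=capture('side');t=capture('top')
cv2.imwrite('pics/s16.png',cv2.resize(s[160:250,270:350],None,fx=6.5,fy=6.5,interpolation=cv2.INTER_CUBIC))
cv2.imwrite('pics/t16.png',cv2.resize(t[130:270,220:380],None,fx=4,fy=4,interpolation=cv2.INTER_CUBIC))
E
```

```text
t 17.62 tcp [ 0.5299 -0.0733  0.0352] yaw -3.63 tooly [ 0.0031 -0.01   -0.9999] F [-18.2 -12.9  43.4] w 0.0100
[-2.35981173  4.07980293  0.13755886]
```

View pics/s16.png

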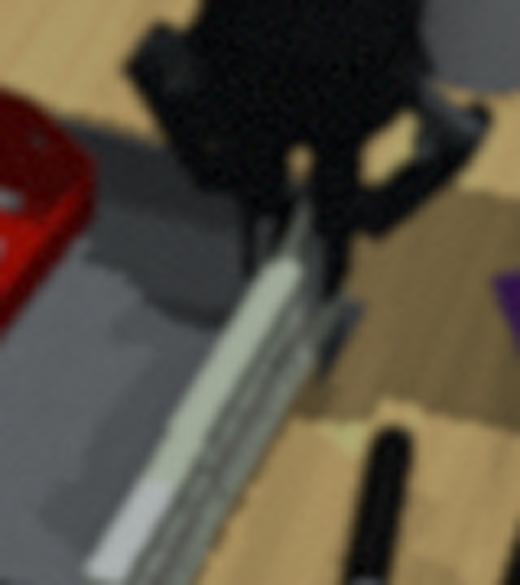

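View pics/t16.png

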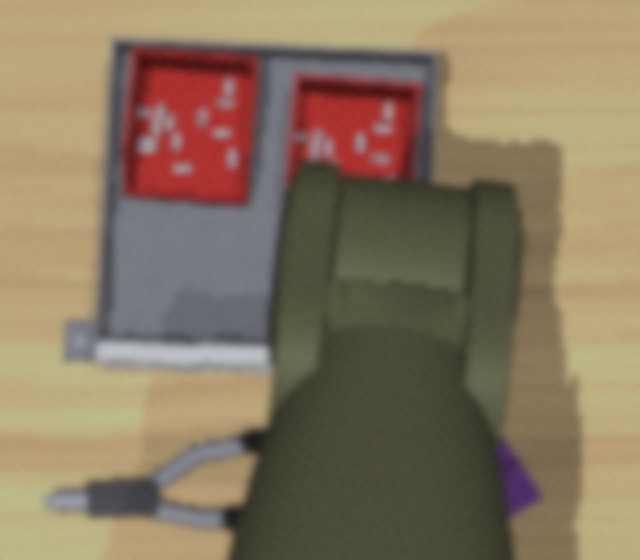

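Pressing at 43 N is more than needed, and there is some sideways load in x. I'll ease both a little.

>>> play_rows --moves '[[[0,-0.001,-0.001,0,0,0,0],[0,0,-0.001,0,0,0,0],[0,0,0,0,0,0,0],[0,0,0,0,0,0,0],[0,0,0,0,0,0,0]]]'

```text
time: 18.13
tcp_pos: [0.53, -0.0732, 0.0353]
eef_rot: [[-0.063, 0.006, 0.998], [-0.998, -0.01, -0.063], [0.01, -1.0, 0.007]]
wrist_force: [-9.3, -14.1, 27.7]
width: 0.0097
```

>>> play_rows --moves '[[[0,0,0,0,0,0,0],[0,0,0,0,0,0,0],[0,0,0,0,0,0,0],[0,0,0,0,0,0,0],[0,0,0,0,0,0,0],[0,0,0,0,0,0,0]]]'

```text
time: 18.63
tcp_pos: [0.53, -0.0732, 0.0353]
eef_rot: [[-0.063, 0.006, 0.998], [-0.998, -0.01, -0.063], [0.01, -1.0, 0.007]]
wrist_force: [-8.8, -13.2, 26.7]
width: 0.0097
```

```bash
python3 - <<'E'
from h import *
st()
s=capture('side')
cv2.imwrite('pics/s17.png',cv2.resize(s[130:410,190:390],None,fx=2.1,fy=2.1,interpolation=cv2.INTER_CUBIC))
E
```

```text
t 18.63 tcp [ 0.53   -0.0732  0.0353] yaw -3.63 tooly [ 0.006  -0.0101 -0.9999] F [ -8.8 -13.2  26.7] w 0.0097
```

View pics/s17.png

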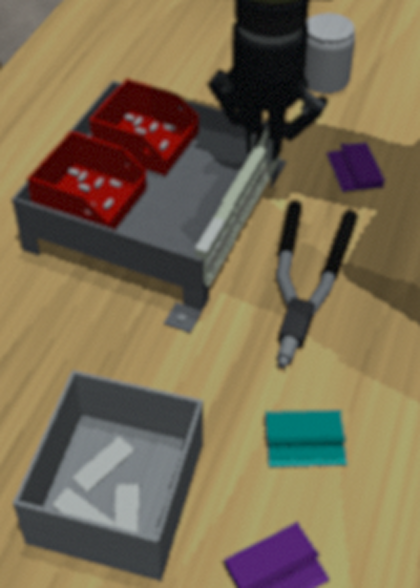

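The state is steady, with 27 N down and 13 N against the middle holder. The bins, tin and riveter look unmoved. Handing in.

```bash
python3 - <<'E'
from rig import *
print(finish_job())
E
```

```text
the job is handed in; nothing more can be done
None
```

I slid the middle holder 16.7 mm until it butted the riveted one. I then took the spare off the tray rim, pushed it down over the lip in the space left, and slid it flush against the middle one. I handed in at about 18.6 s, still holding it there.

**Last checks**
- **Seating and grip:** the spare bottomed at the height I predicted, with about 27 N down, 13 N against the middle holder and a steady 100 N grip.
- **Fit:** the side view shows no visible seam along the three holders. My last top view of the spare was blocked by the arm.
- **Other items:** the bins, the tin and the riveter look unmoved.

**What disagreed**
- **Finger height:** the real fingertips stood about 34 mm higher than the reported tool position. My first grasp on the middle holder therefore shut on air above it. I confirmed the offset by touching down on top of the holder with about 20 N, then corrected every later height.
- **Small residuals:** the spare stopped about 1.5 mm further toward the middle holder than I had worked out, which is within grip and camera error. The tool ended tilted about 0.6°. An x load on the wrist of about 9 N remained after I eased it from 18 N.
- **Peak press:** the downward force briefly reached 43 N at the wrist, through the finger grip, before I eased it.

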